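# Take the welded hitch tongue off its fixture

### The arm

A 7-joint arm with a two-finger parallel gripper is mounted at the origin on a cart in front of the work surface, level with it; the furniture and walls round the work are solid. World frame = base frame: x ahead of the robot, y to its left, z up, the work surface at z = 0. Lengths are in mm, angles in degrees, forces in N, time in s.
With the tool pointing down it reaches from about 400 to 900 mm from the base axis. Payload 5.6 kg.
Tool frame: the origin (TCP) lies between the finger pads, 19 mm behind the fingertips; this is the grasp point; z points along the fingers, y is the line along which they close (so a half turn about z gives the same grasp; the last joint's range is limited). The gripper opens to 92 mm and grips with 3 to 60 N. Pads are 20 mm wide; open, the fingers measure 128 mm over their backs; the gripper's body (75 mm by 189 mm) begins 69 mm behind the grasp point.
Start: joints at [-2.464, 26.786, -0.665, 91.828, 0.344, 61.387, -3.226], TCP at [650.006, -0.043, 233.292] pointing down, gripper open.
Joint ranges: [-144.91, 144.91], [-17.63, 115.5], [-89.93, 88.59], [15.96, 139.68], [-74.01, 254.01], [8.47, 105.57], [-167.45, 167.45]. Speed limits (degrees/s): [147.25, 147.25, 180, 180, 180, 180, 180].

### API

Orientations are given as a 3x3 rotation matrix whose columns are the frame's x, y, z axes.
In Python, from bench import arm gives the robot as it stands.
- The arm moves only by the shell command python3 -m jog 'ROWS'. ROWS is JSON, a list of rows, each a list of 3 entries, a list of its own where there are three numbers: the shift along the tool's x, y, z in cm, then the turn, a rotation vector about the tool's x, y, z in rad, then the opening, from 0 (shut) to 1 (fully open). In form: [[[x, y, z], [rx, ry, rz], fingers], ...]. A call has 1 to 12 rows; each row is the pose to reach, as a shift and turn from the pose commanded when the call began, along the tool's axes at that moment; what a row does not reach only later rows make up. A row lasts 1/12 s, in which the tool goes at most 41.7 mm and 7.16 degrees, less where a joint would pass 70% of its speed; a pose out of reach is approached as far as the arm can. A call with a gripper value outside its range is refused whole. The fingers move at their own pace and stop on an object; the grip force is fixed at half the most. Time passes only in rows, so rows that repeat a pose let the fingers close. It gives the time, the measured TCP pose, the force, the opening and the grip force at its end, in the units of the state.
- arm.get_state(): the state, without advancing time (a new reading comes with each control period).
- arm.snapshot(name): name is "scene" or "side" or "wrist"; returns the picture (384x512x3 uint8, red, green, blue); there is no depth.
- arm.camera_info(name): a dict with "intrinsics" (3x3 intrinsics, pixels), "R" (3x3) and "t" (3): a world point X has camera coordinates R X + t. Camera axes: x right, y down, z forward; pixel columns grow to the right and rows downward; lengths in mm; the calibration is good to about 2 mm. A picture is of the moment at which its call begins: read the wrist's pose just before it. camera_info takes no time and is no camera call; for the wrist camera it gives the pose at the moment of the call.
- arm.job_done(): hands the job in; it is judged then, once.
The state is a dict: "time_s": time; "joint_pos": joint angles; "qvel": joint speeds; "joint_torque": joint torques, N m; "tcp_pos": TCP position; "orientation": TCP orientation; "wrist_force": force on the tool from outside, world axes, zero at the start; "wrist_torque": the same for the moment, N m; "opening": finger opening in mm; "gripper_force": force on a finger pad.
Only numpy, scipy, OpenCV 4.12 (cv2) and the standard library are available. Lean on these libraries where they do the work, as an engineer would, in place of code of your own. Each camera call takes 0.05 s, during which the arm holds its last target. There are 200 camera calls.

### The job

Unload the finished hitch tongue from its weld fixture: pull the orange-headed safety pin up out of the latch and put it in the yellow parts tray, then squeeze the red latch grip sideways against its spring, towards the black fixed grip, until it stops, and with the latch kept squeezed lift the tongue straight up off the ball and out of its nest. Finish while holding it: level, still and at least 10 cm up above its fixture, with the latch still squeezed, and leave the hand tools on the table where they lie.

Things in the scene. Friction and masses are not known exactly. Their poses are not given: they have to be found in the camera images.
- fixture: weld fixture bolted to the table: steel base plate 220 (x) x 104 (y) x 14 mm with a steel ball on a stem near its -x end and a blue open-topped U nest near its +x end (30 mm long, floor 47 and top 65 mm above the table, 60 mm along +x), in which the tongue's tube lies with 1.8 mm play each side. Fixed. Origin: centre of the underside, on the table.
- ball (a point): centre of the fixture's 32 mm steel ball, 60 mm above the table, 50 mm along the fixture's -x from its origin; axes those of the fixture
- tongue: loose hitch tongue, 0.5 to 0.85 kg with latch: dark steel housing (72 x 50 x 34 mm, round nose to its -x) over the ball, welded to a bright 32 mm square tube that runs to 138 mm along its +x and lies in the nest. Origin: centre of its ball socket = ball centre while seated; z up. Balance point about 32 mm along +x. Lowest part: latch fork, 22 mm under the origin; socket skirt 11 mm under.
- fixed_grip (a point): middle of the outer face of the black fixed grip on the tongue: upright padded plate 40 mm long (tongue's x), 6 mm thick, padded from 34 to 70 mm above the tongue's origin; this face lies 14 mm to the -y side of the tongue's middle plane and looks to -y
- latch_grip (a point): middle of the outer face of the red latch grip, same size and height, 33 mm to the +y side with the latch shut (47 mm over both grips) and 14 mm when squeezed home (28 mm over both); it looks to the tongue's +y and moves with the latch
- grip_mid (a point): point on the tongue midway between the grips' outer faces when squeezed home: 40 mm along its +x, 52 mm above its origin, on its middle plane. A gripper pointing down, TCP here, fingers closing along the tongue's y, squeezes the latch home and holds the tongue in one grasp. Keep the fingertips over 30 mm above the origin (latch plate top at 28.5 mm).
- latch (a joint): brass-coloured latch plate, sliding to the tongue's -y as the red grip is squeezed towards the black one: 0 = sprung shut (fork hooked under the ball, tongue locked on), 0.019 = home against its stop; the fork clears the ball from about 0.0165. The spring pushes back 7 N at 0, 11 N at 0.019 and shuts it when let go. With the pin in, it moves only a few mm.
- pin: loose safety pin, 35 g, upright in a hole through latch plate and housing nose, 28 mm along the tongue's -x: pointed shank 7 mm thick reaching 30 mm below its origin, collar 17 mm wide, 3 mm high; orange round head 16 mm wide, 3 to 29 mm above the origin. Origin: on the axis under the collar, 88 mm above the table at the start. Pull it straight up by over 30 mm to free it.
- pin_head (a point): centre of the pin's orange head, 16 mm above the pin's origin; z is the pin's axis
- tray: loose open yellow parts tray with a few small clips in it, inside 155 (x, from -81 to +74) x 105 (y) mm, floor 2 mm above the table, walls 55 mm high (38 mm at its -x end). Origin: under the middle, on the table. Beyond it, along the table's left edge between the arm's start and the work, stands a fixed grey sheet-metal panel 250 mm high.
- hex_key: black bent hex key, 31 x 83 x 5 mm, lying on the table; leave alone. Origin: underside centre.
- screwdriver: screwdriver with yellow handle, 25 x 187 x 26 mm, lying on the table; leave alone. Origin: underside centre.
- pliers: pliers with orange handles, 54 x 170 x 13 mm, lying on the table; leave alone. Origin: underside centre.

How it is judged (in metres and radians):
On the way, in this order (a step that is already met when the one before it is completed fails the run):
1. the safety pin is out of the latch and lies in the yellow tray, let go (x of pin_head in the frame of tray between -0.085 and 0.078 m and y of pin_head in the frame of tray between -0.056 and 0.056 m and z of pin_head in the frame of tray below 0.06 m and contact force between the fingers and pin below 0.1 N), for 0.2 s.
2. the latch is squeezed home while the tongue still sits on the ball (value of joint latch above 0.0165 m and z of tongue in the frame of ball below 0.01 m and horizontal distance between tongue and ball below 0.006 m), for 0.1 s.
At the end, for the whole second after the job is handed in: the gripper holds the tongue still, at least 95 mm above its seat on the ball and within 100 mm of it sideways, tilted less than 0.2 rad, the latch squeezed by at least 15.5 mm, the tongue touching nothing of the fixture, and the pin lying in the yellow tray (z of tongue in the frame of ball above 0.095 m and horizontal distance between tongue and ball below 0.1 m and angle between tongue's own z axis and vertical below 0.2 rad and value of joint latch above 0.0155 m and contact force between the fingers and tongue above 5 N and contact force between tongue and fixture below 0.2 N and linear speed of each of tongue, pin below 0.03 m/s and x of pin_head in the frame of tray between -0.085 and 0.078 m and y of pin_head in the frame of tray between -0.056 and 0.056 m and z of pin_head in the frame of tray below 0.06 m); the arm keeps its last pose, push and grip.
It fails at once if a hand tool on the table is moved by more than 20 mm (distance of any of hex_key, screwdriver, pliers from where it was at the start of the episode above 0.02 m).
It also fails if it takes over 53 s, if anything falls off the work surface, if the arm or the gripper's body presses on something with over 40 N, if the wrist force passes 120 N, or if a joint passes its speed limit or range.

## Working session

There is one attempt and no reset: what is moved stays moved. The work goes in short steps, Python scripts to look and compute and a shell command to move; the robot and the scene stay as the last step left them, time stands still between calls to the robot, and variables do not carry over. Pictures are saved under pics/ and viewed, at most 10 in all, crops included, and the job is handed in when it is done.

```bash
mkdir -p pics; ls; python3 - <<'E'
from bench import arm
import cv2,numpy as np
for n in ["scene","side","wrist"]:
    im=arm.snapshot(n); cv2.imwrite(f"pics/{n}0.png",im[:,:,::-1])
    c=arm.camera_info(n); print(n,np.round(c["intrinsics"],1).tolist(),np.round(c["R"],3).tolist(),np.round(c["t"],1).tolist())
print(np.round(arm.get_state()["orientation"],3).tolist())
a=cv2.imread("pics/scene0.png");b=cv2.imread("pics/side0.png")
E
```

```text
pics
scene [[351.6, 0.0, 261.6], [0.0, 351.6, 193.9], [0.0, 0.0, 1.0]] [[0.694, -0.72, 0.006], [-0.385, -0.378, -0.842], [0.608, 0.582, -0.54]] [-605.6, 142.7, 809.3]
side [[401.6, 0.0, 252.6], [0.0, 401.6, 188.6], [0.0, 0.0, 1.0]] [[0.891, -0.455, 0.001], [-0.271, -0.533, -0.802], [0.365, 0.714, -0.598]] [-604.0, 37.8, 1035.4]
wrist [[328.0, 0.0, 258.0], [0.0, 328.0, 194.2], [0.0, 0.0, 1.0]] [[1.0, -0.001, -0.002], [-0.0, -0.96, 0.279], [-0.002, -0.279, -0.96]] [-650.7, -31.6, 392.0]
[[0.0, 1.0, -0.001], [1.0, -0.0, -0.0], [-0.0, -0.001, -1.0]]
```

View pics/scene0.png

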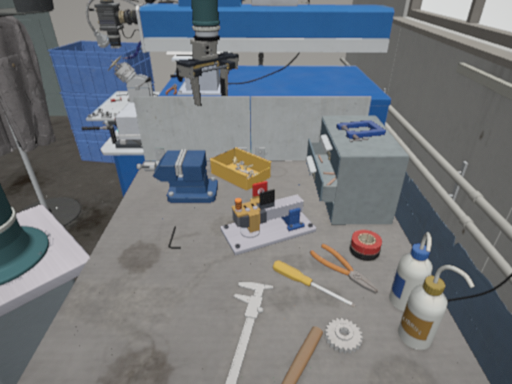

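View pics/side0.png

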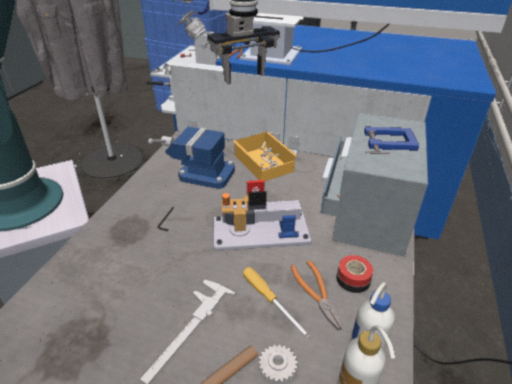

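View pics/wrist0.png

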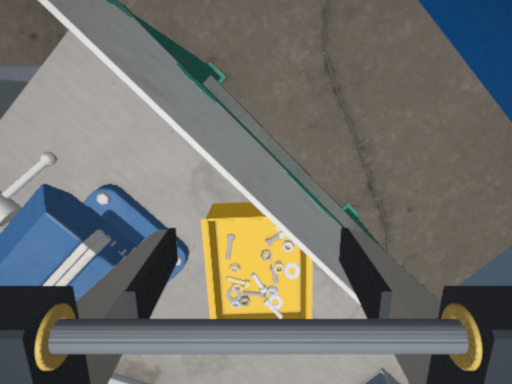

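The scene view shows the fixture at about (265,215), with the pin head at (238,205), the red grip at (260,188), the tray at (240,167) and the panel behind it. In the side view the pin is at (226,200), the red grip at (256,187) and the tray at (264,157). The wrist view shows the tray at (260,265) with the panel running diagonally just beyond it. Next I'll zoom in on both external views.

```bash
python3 - <<'E'
import cv2,numpy as np
a=cv2.imread("pics/scene0.png")[140:255,200:325];b=cv2.imread("pics/side0.png")[125:255,200:325]
f=lambda m:cv2.resize(m,None,fx=3.2,fy=3.2,interpolation=cv2.INTER_CUBIC)
A,B=f(a),f(b); h=max(A.shape[0],B.shape[0])
p=lambda m:cv2.copyMakeBorder(m,0,h-m.shape[0],0,0,cv2.BORDER_CONSTANT)
cv2.imwrite("pics/zoom0.png",np.hstack([p(A),p(B)]))
E
cat > h.py <<'E'
from bench import arm
import cv2,numpy as np
def cam(n):
    c=arm.camera_info(n);return [np.array(c[k],float) for k in("intrinsics","R","t")]
def ray(c,p):
    K,R,t=c;d=R.T@np.linalg.inv(K)@[p[0],p[1],1];return -R.T@t,d/np.linalg.norm(d)
def onz(c,p,z):
    o,d=ray(c,p);return o+d*(z-o[2])/d[2]
def tri(*cp):
    A=np.zeros((3,3));b=np.zeros(3);rs=[ray(c,p) for c,p in cp]
    for o,d in rs: P=np.eye(3)-np.outer(d,d);A+=P;b+=P@o
    X=np.linalg.solve(A,b);return X,max(np.linalg.norm((np.eye(3)-np.outer(d,d))@(X-o)) for o,d in rs)
def proj(c,X):
    K,R,t=c;q=K@(R@np.array(X,float)+t);return q[:2]/q[2]
def blobs(im,lo,hi,n=3,amin=8,roi=None):
    m=cv2.inRange(cv2.cvtColor(im,cv2.COLOR_RGB2HSV),np.array(lo),np.array(hi))
    if roi: k=np.zeros_like(m);k[roi[1]:roi[3],roi[0]:roi[2]]=1;m=m*k
    N,L,S,C=cv2.connectedComponentsWithStats(m)
    o=sorted(range(1,N),key=lambda i:-S[i,4])[:n]
    return [(S[i].tolist(),C[i].round(1).tolist()) for i in o if S[i,4]>=amin]
E
python3 - <<'E'
from h import *
for n in("scene","side"):
    im=cv2.imread(f"pics/{n}0.png")[:,:,::-1].copy()
    print(n,"red",blobs(im,(0,180,120),(4,255,255),2,roi=(200,140,325,255)),blobs(im,(175,180,120),(180,255,255),2,roi=(200,140,325,255)))
    print("orange",blobs(im,(5,180,90),(16,255,255),4,roi=(200,140,325,255)))
    print("brass/tray",blobs(im,(17,120,90),(28,255,255),4,roi=(200,110,325,255)))
c=cam("wrist");print(ray(c,(258,194))[0]);
for p in [(203,220),(312,262),(208,318),(312,318),(258,205)]: print(p,onz(c,p,55).round())
E
```

```text
scene red [([253, 183, 13, 13, 79], [258.3, 187.3])] []
orange []
brass/tray [([211, 148, 59, 42, 1372], [239.8, 167.9]), ([235, 197, 25, 34, 332], [251.9, 214.2])]
side red [([248, 180, 16, 11, 98], [255.3, 184.7])] []
orange []
brass/tray [([234, 132, 62, 49, 1719], [264.0, 155.7]), ([223, 196, 26, 34, 345], [238.0, 213.5])]
[651.5078275   78.43086346 384.10147114]
(203, 220) [592. -46.  55.]
(312, 262) [711. -96.  55.]
(208, 318) [ 592. -169.   55.]
(312, 318) [ 714. -169.   55.]
(258, 205) [651. -29.  55.]
```

View pics/zoom0.png

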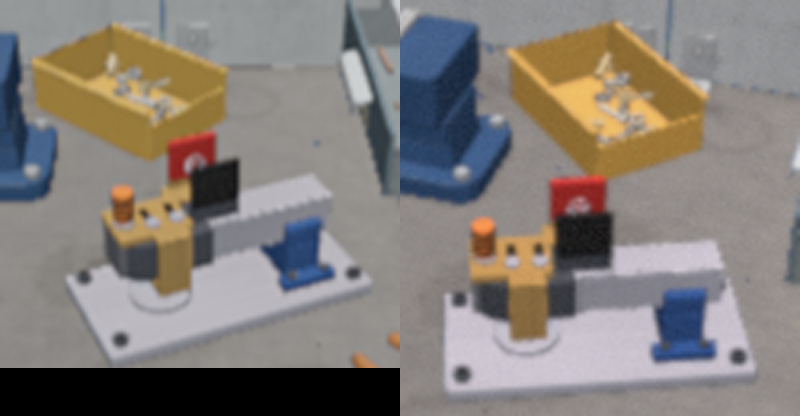

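The zoom shows the pin head at scene (238.1,203.4) and side (225.9,199.4). The black grip is on the near side, the red one behind it, and the tongue's +x runs to the image right. The tray is open and unobstructed. Triangulating now.

```bash
python3 - <<'E'
from h import *
s,d=cam("scene"),cam("side")
Z=lambda x,y:(200+x/3.2,140+y/3.2)
W=lambda x,y:(200+(x-400)/3.2,125+y/3.2)
T={"pin_head":((122,204),(483,239)),"pin_top":((122,187),(483,222)),
"blk_topL":((190,172),(556,216)),"blk_topR":((238,160),(611,213)),"blk_c":((215,187),(583,240)),
"red_topL":((168,140),(551,180)),"red_topR":((215,133),(605,178)),
"plate_FL":((110,350),(446,384)),"plate_FR":((370,274),(754,364)),"plate_L":((67,279),(446,290)),
"tube_end_topR":((330,180),(716,242)),
"tray_L":((35,62),(509,50)),"tray_back":((113,25),(616,22)),"tray_R":((226,71),(707,97)),"tray_F":((150,125),(600,142))}
for k,(a,b) in T.items():
    X,e=tri((s,Z(*a)),(d,W(*b)));print(k,X.round(1),round(e,1))
E
```

```text
pin_head [ 436.3 -343.3   97. ] 0.2
pin_top [ 437.  -343.2  111.5] 0.2
blk_topL [ 480.6 -368.8  117.5] 1.5
blk_topR [ 513.9 -386.   120.3] 1.4
blk_c [ 494.4 -381.8  102.4] 0.2
red_topL [ 494.3 -333.   122.1] 0.0
red_topR [ 529.7 -347.9  120.7] 1.0
plate_FL [ 389.  -377.4    7.6] 0.5
plate_FR [ 590.8 -461.8   11.5] 0.4
plate_L [ 430.2 -278.6   -0.6] 3.4
tube_end_topR [ 577.6 -422.8   93.8] 4.8
tray_L [596.4 -39.5  47.6] 2.0
tray_back [721.5 -18.2  37.5] 0.4
tray_R [ 724.1 -182.    40.9] 0.7
tray_F [ 614.5 -185.6   26.9] 1.8
```

Heights come out about 7 mm low, but the horizontal positions agree. The plate edge is 219 mm long and the yaw is about -22.7°. The ball comes out near (462,-354), and the fixture origin is consistent from the plate and from the pin. The panel runs diagonally close to the start, so I go straight up first, then over to the fixture for a wrist view.

```bash
python3 -m jog '[[[0,0,-4],[0,0,0],1],[[0,0,-8],[0,0,0],1],[[0,0,-12],[0,0,0],1],[[0,0,-14],[0,0,0],1],[[0,0,-14],[0,0,0],1]]' && python3 -m jog '[[[-4,-2,0],[0,0,-0.12],1],[[-8,-4,0],[0,0,-0.24],1],[[-12,-6,0],[0,0,-0.36],1],[[-15,-7.5,0],[0,0,-0.48],1],[[-19,-9,0],[0,0,-0.6],1],[[-23,-11,0],[0,0,-0.72],1],[[-26,-12.5,2],[0,0,-0.84],1],[[-29,-14,4],[0,0,-0.96],1],[[-32,-15.5,7],[0,0,-1.08],1],[[-35.5,-17,10],[0,0,-1.17],1],[[-35.5,-17,12],[0,0,-1.17],1],[[-35.5,-17,12],[0,0,-1.17],1]]'
python3 - <<'E'
from h import *
s=arm.get_state();print(s["time_s"],s["tcp_pos"],s["joint_pos"],np.round(s["orientation"],3).tolist())
im=arm.snapshot("wrist");cv2.imwrite("pics/w1.png",im[:,:,::-1]);K,R,t=cam("wrist");np.savez("w1.npz",K=K,R=R,t=t)
for n,lo,hi in(("red",(0,180,90),(4,255,255)),("orange",(5,180,90),(16,255,255)),("brass",(17,120,90),(28,255,255))):print(n,blobs(im,lo,hi))
E
```

```text
time_s: 0.57
tcp_pos: [652.0, 0.0, 379.5]
orientation: [[0.0, 1.0, 0.01], [1.0, -0.0, 0.0], [0.0, 0.01, -1.0]]
wrist_force: [1.2, -0.1, 0.7]
opening: 91.9
gripper_force: 0.0
time_s: 1.57
tcp_pos: [473.8, -357.1, 246.1]
orientation: [[-0.918, 0.397, -0.011], [0.397, 0.918, 0.005], [0.012, 0.0, -1.0]]
wrist_force: [-0.6, 0.5, -0.6]
opening: 92.1
gripper_force: 0.0
1.5667 [ 473.76178363 -357.09368967  246.11271822] [3.35789138e+01 2.09437686e+01 1.72420098e-01 9.88765670e+01
 6.20025347e-02 6.08744805e+01 1.00339056e+02] [[-0.918, 0.397, -0.011], [0.397, 0.918, 0.005], [0.012, 0.0, -1.0]]
red [([278, 196, 6, 49, 253], [280.6, 219.8])]
orange [([239, 138, 16, 9, 23], [248.0, 140.3]), ([276, 195, 4, 19, 21], [277.1, 203.3])]
brass [([409, 166, 103, 121, 7324], [468.8, 231.4]), ([215, 132, 66, 82, 2699], [247.8, 166.3]), ([84, 162, 64, 50, 1279], [117.1, 185.4])]
```

View pics/w1.png

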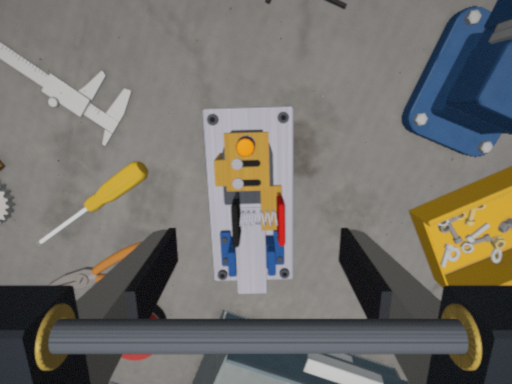

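The wrist view shows the pin head at (246,146), the black grip at (236,222), the red grip at (281,220), the plate holes at (212,119), (284,118), (222,274) and (284,272), and the tray at right (470,230).

```bash
python3 - <<'E'
from h import *
z=np.load("w1.npz");w=(z["K"],z["R"],z["t"]);s,d=cam("scene"),cam("side")
im=cv2.imread("pics/w1.png")[:,:,::-1].copy()
hsv=cv2.cvtColor(im,cv2.COLOR_RGB2HSV);
def refine(lo,hi,roi):
    b=blobs(im,lo,hi,1,roi=roi);print(b);return b[0] if b else None
print(hsv[146,238:256,0].tolist(),hsv[146,238:256,2].tolist())
refine((8,200,215),(17,255,255),(232,134,260,160))
B=refine((0,0,0),(180,120,45),(226,190,243,250))
P={"pin":(246,146.5)}
X,e=tri((w,P["pin"]),(s,(238.1,202.5)),(d,(225.9,198.5)));print("pin3",X.round(1),e)
X,e=tri((w,P["pin"]),(s,(238.1,202.5)));print("pin ws",X.round(1),e)
for h in(104,117):print("pin@",h,onz(w,P["pin"],h).round(1))
print("red top",onz(w,(281,196),130).round(1),onz(w,(283,245),130).round(1))
print("blk top",onz(w,(236,196),130).round(1),onz(w,(236,247),130).round(1))
H=[onz(w,p,14)[:2] for p in((212,119),(284,118),(222,274),(284,272))];print("holes",np.round(H,1).tolist())
v=H[2]-H[0];u=H[3]-H[1];print("yaw",np.degrees(np.arctan2(v[1],v[0])),np.degrees(np.arctan2(u[1],u[0])),np.linalg.norm(v),np.linalg.norm(u),"mean",np.mean(H,0))
print("tube sides",onz(w,(239,290),76).round(1),onz(w,(267,290),76).round(1))
for p in [(410,210),(443,287),(512,166)]:print("tray",onz(w,p,50).round(1))
z2=cam("scene")
E
```

```text
[19, 19, 19, 19, 19, 19, 19, 19, 19, 19, 19, 19, 19, 19, 18, 17, 16, 20] [225, 227, 227, 226, 226, 226, 227, 227, 227, 226, 228, 227, 227, 226, 224, 201, 159, 165]
[]
[([233, 196, 7, 50, 271], [235.8, 220.5])]
pin3 [ 435.4 -348.3  104.2] 3.630018003078455
pin ws [ 436.  -348.4  103.7] 3.1265614272550333
pin@ 104 [ 438.5 -350.3  104. ]
pin@ 117 [ 437.1 -349.2  117. ]
red top [ 486.6 -337.6  130. ] [ 529.7 -353.2  130. ]
blk top [ 471.3 -373.2  130. ] [ 514.8 -392.8  130. ]
holes [[403.6, -381.1], [435.4, -304.4], [588.9, -454.6], [618.4, -378.5]]
yaw -21.642558239692818 -22.02583011081568 199.2888468145794 197.48512196088097 mean [ 511.56986544 -379.62488871]
tube sides [ 585.5 -424.8   76. ] [ 597.9 -395.9   76. ]
tray [ 582.8 -213.6   50. ]
tray [ 693.6 -204.4   50. ]
tray [577.8 -97.6  50. ]
```

```bash
python3 -m jog '[[[1.2,-0.3,3],[0,0,-0.012],1],[[2.4,-0.5,6],[0,0,-0.024],1],[[3.5,-0.7,9],[0,0,-0.024],1],[[3.5,-0.7,9],[0,0,-0.024],1],[[3.5,-0.7,9],[0,0,-0.024],1],[[3.5,-0.7,9],[0,0,-0.024],1]]'
python3 - <<'E'
from h import *
s=arm.get_state();R0=np.array(s["orientation"]);p=np.array(s["tcp_pos"]);print(s["time_s"],p,R0.round(3).tolist(),s["wrist_force"])
im=arm.snapshot("wrist");cv2.imwrite("pics/w2.png",im[:,:,::-1]);K,R,t=cam("wrist");np.savez("w2.npz",K=K,R=R,t=t)
s=arm.get_state();print(s["tcp_pos"],np.round(s["orientation"],3).tolist())
print("TCP px",proj((K,R,t),p),proj((K,R,t),p+R0[:,2]*43))
E
```

```text
time_s: 2.12
tcp_pos: [447.7, -347.9, 165.7]
orientation: [[-0.93, 0.366, 0.004], [0.366, 0.93, -0.002], [-0.004, -0.0, -1.0]]
wrist_force: [1.0, 0.0, 0.6]
opening: 91.9
gripper_force: 0.0
2.1167 [ 447.72102564 -347.86355466  165.73186152] [[-0.93, 0.366, 0.004], [0.366, 0.93, -0.002], [-0.004, -0.0, -1.0]] [1.02770512 0.02271286 0.64244297]
[ 447.81754772 -348.20852034  165.99909399] [[-0.93, 0.367, 0.004], [0.367, 0.93, -0.002], [-0.005, -0.001, -1.0]]
TCP px [258.12015326 256.09771193] [258.12280787 224.94059239]
```

View pics/w2.png

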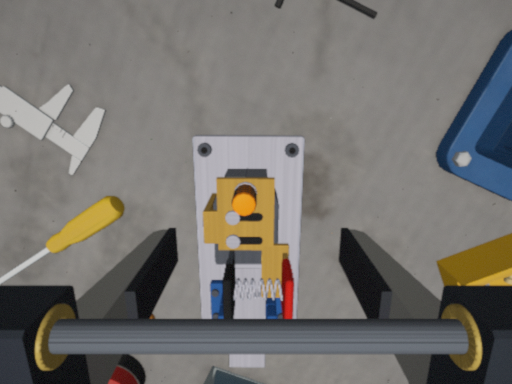

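The pin head is now at (244.5,203) and the plate edges run vertically in the image, so the yaw is aligned. Triangulating the pin from the two wrist poses.

```bash
cat >> h.py <<'E'
def load(f):
    z=np.load(f);return (z["K"],z["R"],z["t"])
def delta(X):
    s=arm.get_state();return (np.array(s["orientation"]).T@(np.array(X)-s["tcp_pos"])/10).round(2)
E
python3 - <<'E'
from h import *
a,b=load("w1.npz"),load("w2.npz")
X,e=tri((a,(246,146)),(b,(244.5,203)));print(X,e)
P=onz(b,(244.5,203.5),117);print(P)
X,e=tri((a,(281,220)),(b,(288,290)));print("red",X,e)
X,e=tri((a,(212,119)),(b,(204.5,150)));print("hole",X,e)
h1=[onz(b,p,14)[:2] for p in((204.5,150),(291.5,150))];print(h1);d=h1[1]-h1[0];print(np.degrees(np.arctan2(d[1],d[0]))-90, np.linalg.norm(d))
print("d",delta([P[0],P[1],113]))
E
```

```text
[ 437.49328143 -351.90076901  102.94697901] 1.8634863492110787
[ 433.07943555 -351.50102842  117.        ]
red [ 522.74059943 -350.3940488    86.1880029 ] 1.234002671492291
hole [ 402.64048856 -384.01476167    2.33584508] 1.532611026707263
[array([ 400.80104326, -382.84746818]), array([ 430.42316359, -307.83717234])]
-21.549429884317234 80.64747047859966
d [ 1.28 -0.84  5.29]
```

```bash
python3 -m jog '[[[0.7,-0.45,0],[0,0,0],1],[[1.25,-0.85,1],[0,0,0],1],[[1.25,-0.85,2.5],[0,0,0],1],[[1.25,-0.85,4],[0,0,0],1],[[1.25,-0.85,5],[0,0,0],1],[[1.25,-0.85,5.2],[0,0,0],1],[[1.25,-0.85,5.2],[0,0,0],1],[[1.25,-0.85,5.2],[0,0,0],1]]'
python3 - <<'E'
from h import *
im=arm.snapshot("wrist");cv2.imwrite("pics/w3.png",im[:,:,::-1]);
s=arm.get_state();print(s["time_s"],s["tcp_pos"],s["wrist_force"])
for n in("scene","side"):
    im=arm.snapshot(n);cv2.imwrite(f"pics/{n}3.png",im[:,:,::-1])
E
```

```text
time_s: 2.83
tcp_pos: [430.5, -351.5, 111.7]
orientation: [[-0.93, 0.368, 0.001], [0.368, 0.93, -0.0], [-0.001, -0.0, -1.0]]
wrist_force: [-0.2, 0.4, 0.5]
opening: 91.7
gripper_force: 0.0
2.8833 [ 430.68764105 -351.52677771  111.97332327] [-0.18224431 -0.09933777  0.06401959]
```

View pics/w3.png

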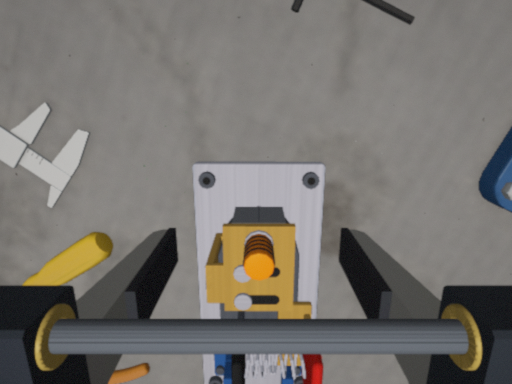

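The pin head top is at (259,263), centred between the fingers and about 2 mm short along tool x. I'll correct that and close.

```bash
python3 -m jog '[[[-0.2,0,0],[0,0,0],0.6],[[-0.2,0,0],[0,0,0],0.4],[[-0.2,0,0],[0,0,0],0.3],[[-0.2,0,0],[0,0,0],0.2],[[-0.2,0,0],[0,0,0],0],[[-0.2,0,0],[0,0,0],0],[[-0.2,0,0],[0,0,0],0],[[-0.2,0,0],[0,0,0],0],[[-0.2,0,0],[0,0,0],0],[[-0.2,0,0],[0,0,0],0]]'
```

```text
time_s: 3.82
tcp_pos: [432.1, -351.9, 111.3]
orientation: [[-0.93, 0.368, -0.0], [0.368, 0.93, -0.0], [0.0, -0.0, -1.0]]
wrist_force: [-0.4, 0.3, -0.0]
opening: 27.4
gripper_force: 0.0
```

```bash
python3 -m jog '[[[0,0,0],[0,0,0],0],[[0,0,0],[0,0,0],0],[[0,0,0],[0,0,0],0],[[0,0,0],[0,0,0],0],[[0,0,0],[0,0,0],0]]'
```

```text
time_s: 4.23
tcp_pos: [432.1, -351.9, 111.3]
orientation: [[-0.93, 0.368, -0.0], [0.368, 0.93, -0.0], [-0.0, -0.0, -1.0]]
wrist_force: [0.9, -0.3, -0.5]
opening: 15.5
gripper_force: 30.0
```

```bash
python3 -m jog '[[[0,0,-0.5],[0,0,0],0],[[0,0,-1],[0,0,0],0],[[0,0,-1.5],[0,0,0],0],[[0,0,-2.2],[0,0,0],0],[[0,0,-3],[0,0,0],0],[[0,0,-4],[0,0,0],0],[[0,0,-5.5],[0,0,0],0],[[0,0,-7.5],[0,0,0],0],[[0,0,-9.5],[0,0,0],0],[[0,0,-11],[0,0,0],0],[[0,0,-12],[0,0,0],0],[[0,0,-12],[0,0,0],0]]'
python3 - <<'E'
from h import *
for n in("scene","side"):
    im=arm.snapshot(n);cv2.imwrite(f"pics/{n}4.png",im[:,:,::-1])
    if n=="scene":A=im
    else:B=im
    if n=="side":
        print(arm.get_state()["tcp_pos"])
s,d=cam("scene"),cam("side")
p=np.array(arm.get_state()["tcp_pos"])
out=[]
for im,c in((A,s),(B,d)):
    x,y=proj(c,p-[0,0,40]).astype(int);out.append(cv2.resize(im[max(0,y-60):y+60,x-60:x+60],(390,390),interpolation=cv2.INTER_CUBIC))
cv2.imwrite("pics/z4.png",np.hstack(out)[:,:,::-1])
E
```

```text
time_s: 5.23
tcp_pos: [433.2, -352.6, 234.2]
orientation: [[-0.93, 0.368, 0.004], [0.368, 0.93, -0.003], [-0.005, -0.001, -1.0]]
wrist_force: [0.5, -0.9, -0.4]
opening: 15.2
gripper_force: 30.0
[ 431.98337615 -351.74185055  231.38150767]
```

View pics/z4.png

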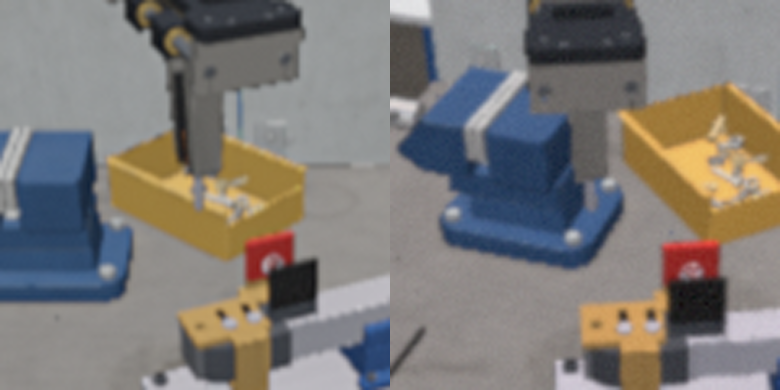

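The pin is out of the latch and hanging in the fingers, and both views show the empty latch hole. Now checking the tray centre, panel line and vise clearance.

```bash
python3 - <<'E'
from h import *
K,R,t=cam("wrist")
w=(K,np.array([[1,-.001,-.002],[0,-.96,.279],[-.002,-.279,-.96]]),np.array([-650.7,-31.6,392.]))
print("panel",[onz(w,p,250).round().tolist() for p in((45,0),(360,300))])
print("tray z55",[onz(w,p,55).round().tolist() for p in((207,318),(312,318),(203,220),(313,262))])
print("tray floor",[onz(w,p,2).round().tolist() for p in((219,318),(300,318),(214,221))])
print("vise",[onz(w,p,130).round().tolist() for p in((135,232),(50,185),(60,290))],onz(w,(188,255),15).round())
s,d=cam("scene"),cam("side")
print("visetop",tri((s,(207,153)),(d,(229,140))))
print("w tray/side", [onz(d,p,2).round().tolist() for p in((264,157),(270,165))])
print(delta([650,-125,85]))
E
```

```text
panel [[574.0, 113.0, 250.0], [699.0, -12.0, 250.0]]
tray z55 [[591.0, -168.0, 55.0], [714.0, -168.0, 55.0], [592.0, -46.0, 55.0], [712.0, -96.0, 55.0]]
tray floor [[598.0, -208.0, 2.0], [708.0, -208.0, 2.0], [596.0, -67.0, 2.0]]
vise [[548.0, -28.0, 130.0], [484.0, 12.0, 130.0], [476.0, -83.0, 130.0]] [ 564. -107.   15.]
visetop (array([564.97134473, -69.34349491,  82.65926324]), np.float64(6.550812491734334))
w tray/side [[669.0, -93.0, 2.0], [664.0, -140.0, 2.0]]
[-11.92  29.11  14.64]
```

```bash
python3 -m jog '[[[0,0,-3.5],[0,0,0],0],[[-0.7,1.7,-7],[0,0,-0.1],0],[[-2,5,-8],[0,0,-0.22],0],[[-3.5,8.5,-8],[0,0,-0.34],0],[[-5,12,-8],[0,0,-0.46],0],[[-6.4,15.5,-8],[0,0,-0.58],0],[[-7.8,19,-8],[0,0,-0.7],0],[[-9.2,22.5,-8],[0,0,-0.82],0],[[-10.6,26,-8],[0,0,-0.94],0],[[-11.9,29.1,-8],[0,0,-1.06],0],[[-11.9,29.1,-8],[0,0,-1.16],0],[[-11.9,29.1,-8],[0,0,-1.16],0]]'
python3 - <<'E'
from h import *
for _ in range(4): im=arm.snapshot("wrist")
cv2.imwrite("pics/w5.png",im[:,:,::-1]);s=arm.get_state();print(s["tcp_pos"],s["joint_pos"],s["opening"],np.round(s["orientation"],3).tolist())
K,R,t=cam("wrist");np.savez("w5.npz",K=K,R=R,t=t)
c=(K,R,t);print([proj(c,[652,-125,z]).round() for z in(2,40)])
E
```

```text
time_s: 6.33
tcp_pos: [650.3, -122.2, 308.9]
orientation: [[-0.704, -0.71, -0.003], [-0.71, 0.704, 0.002], [0.001, 0.004, -1.0]]
wrist_force: [-0.7, -1.0, -0.1]
opening: 15.4
gripper_force: 30.0
[ 648.98211968 -126.79587309  310.62856952] [ 20.1964652   25.8221515  -17.15908104  84.15151837   7.84784744
  71.27950709 136.72839373] 15.194687085119305 [[-0.712, -0.702, -0.001], [-0.702, 0.712, -0.001], [0.002, 0.001, -1.0]]
[array([258., 159.]), array([258., 164.])]
```

View pics/w5.png

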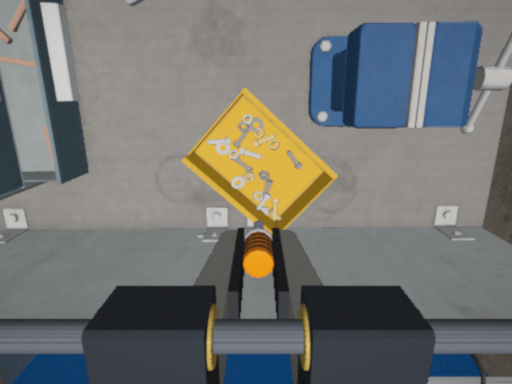

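The tray centre is at about (260,155), the planned drop point projects to (258,159), and the panel is parallel to the closing direction. Descending and letting go.

```bash
python3 -m jog '[[[0.5,0,3],[0,0,0],0],[[0.5,0,6.5],[0,0,0],0],[[0.5,0,10],[0,0,0],0],[[0.5,0,13.5],[0,0,0],0],[[0.5,0,16.5],[0,0,0],0],[[0.5,0,19],[0,0,0],0],[[0.5,0,21],[0,0,0],0],[[0.5,0,22.2],[0,0,0],0],[[0.5,0,22.5],[0,0,0],0],[[0.5,0,22.5],[0,0,0],0],[[0.5,0,22.5],[0,0,0],0],[[0.5,0,22.5],[0,0,0],0]]'
```

```text
time_s: 7.53
tcp_pos: [647.4, -128.9, 88.1]
orientation: [[-0.709, -0.705, 0.003], [-0.705, 0.709, -0.001], [-0.002, -0.003, -1.0]]
wrist_force: [0.7, -0.7, 1.1]
opening: 14.9
gripper_force: 30.0
```

```bash
python3 -m jog '[[[0,0,0],[0,0,0],0.4],[[0,0,0],[0,0,0],0.4],[[0,0,0],[0,0,0],0.4],[[0,0,0],[0,0,0],0.4],[[0,0,0],[0,0,0],0.4],[[0,0,0],[0,0,0],0.4],[[0,0,-2],[0,0,0],0.4],[[0,0,-5],[0,0,0],0.4],[[0,0,-9],[0,0,0],0.4],[[0,0,-13],[0,0,0],0.4],[[0,0,-17],[0,0,0],0.5],[[0,0,-20],[0,0,0],0.5]]'
python3 - <<'E'
from h import *
for _ in range(3): im=arm.snapshot("wrist")
K,R,t=cam("wrist");np.savez("w6.npz",K=K,R=R,t=t);s=arm.get_state();print(s["tcp_pos"],s["joint_pos"],np.round(s["orientation"],3).tolist(),s["opening"])
b=arm.snapshot("side")[110:230,180:340]
cv2.imwrite("pics/w6.png",np.hstack([im[60:300,120:400],cv2.resize(b,(320,240))])[:,:,::-1])
E
```

```text
time_s: 8.53
tcp_pos: [647.0, -128.5, 290.3]
orientation: [[-0.709, -0.706, 0.004], [-0.706, 0.709, -0.001], [-0.002, -0.003, -1.0]]
wrist_force: [0.9, -0.4, 1.2]
opening: 45.7
gripper_force: 0.0
[ 647.70826734 -128.65626479  289.64585117] [ 20.55345145  26.33897192 -17.26045249  86.1349071    8.18044707
  68.41089042 136.8751308 ] [[-0.709, -0.705, 0.006], [-0.705, 0.709, -0.001], [-0.003, -0.005, -1.0]] 45.8851507600698
```

View pics/w6.png

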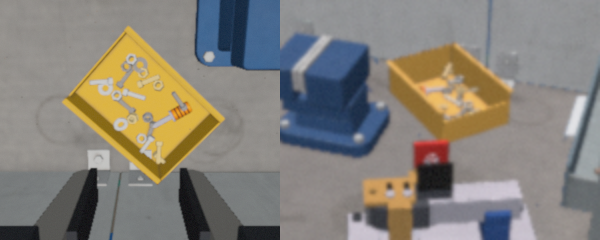

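The pin lies in the tray (orange head at crop (180,112)) and the latch hole is empty in the side view. Returning over the grips. The target is grip_mid = pin + 68 mm along the tongue's x, about (496,-377), which agrees with the plate holes.

```bash
python3 -m jog '[[[2,-0.5,0],[0,0,0.08],1],[[5,-1.2,0],[0,0,0.2],1],[[8.5,-2.1,0],[0,0,0.32],1],[[12,-3,0],[0,0,0.44],1],[[15.5,-3.8,0],[0,0,0.56],1],[[19,-4.7,0],[0,0,0.68],1],[[22,-5.4,0],[0,0,0.8],1],[[25,-6.2,0],[0,0,0.92],1],[[27.5,-6.8,1],[0,0,1.04],1],[[28.3,-6.9,4],[0,0,1.16],1],[[28.3,-6.9,7],[0,0,1.16],1],[[28.3,-6.9,9],[0,0,1.16],1]]'
python3 - <<'E'
from h import *
for _ in range(4): im=arm.snapshot("wrist")
c=cam("wrist");s=arm.get_state();R0=np.array(s["orientation"]);print(s["time_s"],s["tcp_pos"],R0.round(3).tolist(),s["opening"])
cv2.imwrite("pics/w7.png",im[:,:,::-1]);K,R,t=c;np.savez("w7.npz",K=K,R=R,t=t)
red=blobs(im,(0,180,70),(4,255,255),2);print("red",red)
print("pred red top ends/black", [proj(c,np.array([496,-377.2,130])+np.array([.93,-.368,0])*a+np.array([.368,.93,0])*b).round(1) for a,b in((-20,33),(20,33),(-20,-14),(20,-14))])
m=cv2.inRange(cv2.cvtColor(im,cv2.COLOR_RGB2HSV),np.array((0,0,0)),np.array((180,130,45)))[:300,200:320]
N,L,S,C=cv2.connectedComponentsWithStats(m);print("dark",[(S[i].tolist(),C[i].round().tolist()) for i in range(1,N) if S[i,4]>60])
print(delta([496,-377.2,112]),"turn to u heading", np.degrees(np.arctan2(R0[1,1],R0[0,1])))
E
```

```text
time_s: 9.73
tcp_pos: [491.4, -376.9, 191.5]
orientation: [[-0.929, 0.37, -0.006], [0.37, 0.929, 0.003], [0.007, 0.001, -1.0]]
wrist_force: [-0.3, -0.2, -0.1]
opening: 91.7
gripper_force: 0.0
9.9333 [ 494.01262646 -376.74953392  195.23044506] [[-0.93, 0.368, -0.002], [0.368, 0.93, 0.001], [0.003, 0.001, -1.0]] 91.79233134891132
red [([293, 183, 12, 62, 533], [298.6, 213.1])]
pred red top ends/black [array([306.2, 189.1]), array([304. , 242.8]), array([237.6, 189.1]), array([238.6, 242.9])]
dark [([54, 141, 19, 5, 92], [63.0, 143.0]), ([54, 165, 19, 5, 91], [63.0, 167.0]), ([39, 184, 9, 60, 419], [43.0, 213.0])]
[-0.22  0.03  8.32] turn to u heading 68.41873057152655
```

The prediction and the image agree to about 1.5 mm: red outer edge at column 305 against 305, black at 238 against 239. Descending.

```bash
python3 -m jog '[[[-0.1,0,2],[0,0,0],1],[[-0.1,0,4],[0,0,0],1],[[-0.1,0,5.5],[0,0,0],1],[[-0.1,0,6.8],[0,0,0],1],[[-0.1,0,7.7],[0,0,0],1],[[-0.1,0,8.2],[0,0,0],1],[[-0.1,0,8.3],[0,0,0],1],[[-0.1,0,8.3],[0,0,0],1],[[-0.1,0,8.3],[0,0,0],1],[[-0.1,0,8.3],[0,0,0],1]]'
```

```text
time_s: 10.77
tcp_pos: [495.9, -377.9, 114.2]
orientation: [[-0.93, 0.368, 0.001], [0.368, 0.93, -0.001], [-0.002, -0.0, -1.0]]
wrist_force: [0.2, -0.3, -0.2]
opening: 92.0
gripper_force: 0.0
```

```bash
python3 -m jog '[[[0,0,0.1],[0,0,0],0.7],[[0,0,0.1],[0,0,0],0.5],[[0,0,0.1],[0,0,0],0.3],[[0,0,0.1],[0,0,0],0.1],[[0,0,0.1],[0,0,0],0],[[0,0,0.1],[0,0,0],0],[[0,0,0.1],[0,0,0],0],[[0,0,0.1],[0,0,0],0],[[0,0,0.1],[0,0,0],0],[[0,0,0.1],[0,0,0],0],[[0,0,0.1],[0,0,0],0],[[0,0,0.1],[0,0,0],0]]'
```

```text
time_s: 11.77
tcp_pos: [495.4, -378.6, 112.6]
orientation: [[-0.929, 0.369, 0.001], [0.369, 0.929, -0.001], [-0.001, -0.001, -1.0]]
wrist_force: [0.0, -1.0, 2.5]
opening: 27.4
gripper_force: 30.0
```

Opening is 27.4 mm (28 expected when home). Lifting straight up, slowly at first.

```bash
python3 -m jog '[[[0,0,0],[0,0,0],0],[[0,0,0],[0,0,0],0],[[0,0,0],[0,0,0],0],[[0,0,-0.2],[0,0,0],0],[[0,0,-0.5],[0,0,0],0],[[0,0,-0.8],[0,0,0],0],[[0,0,-1.2],[0,0,0],0],[[0,0,-1.6],[0,0,0],0],[[0,0,-2],[0,0,0],0],[[0,0,-2],[0,0,0],0],[[0,0,-2],[0,0,0],0]]'
```

```text
time_s: 12.68
tcp_pos: [495.2, -377.5, 132.6]
orientation: [[-0.93, 0.368, -0.0], [0.368, 0.93, -0.0], [0.0, -0.0, -1.0]]
wrist_force: [-0.2, -0.7, -6.6]
opening: 27.6
gripper_force: 30.0
```

The wrist force is -6.6 N, which is just the tongue's weight, so it is free of the ball. Continuing up.

```bash
python3 -m jog '[[[0,0,-0.7],[0,0,0],0],[[0,0,-1.7],[0,0,0],0],[[0,0,-3],[0,0,0],0],[[0,0,-4.5],[0,0,0],0],[[0,0,-6],[0,0,0],0],[[0,0,-7.5],[0,0,0],0],[[0,0,-9],[0,0,0],0],[[0,0,-10],[0,0,0],0],[[0,0,-10.6],[0,0,0],0],[[0,0,-11],[0,0,0],0],[[0,0,-11],[0,0,0],0],[[0,0,-11],[0,0,0],0]]'
python3 -m jog '[[[0,0,0],[0,0,0],0],[[0,0,0],[0,0,0],0],[[0,0,0],[0,0,0],0],[[0,0,0],[0,0,0],0],[[0,0,0],[0,0,0],0],[[0,0,0],[0,0,0],0],[[0,0,0],[0,0,0],0],[[0,0,0],[0,0,0],0],[[0,0,0],[0,0,0],0],[[0,0,0],[0,0,0],0]]'
python3 - <<'E'
from h import *
c=cam("side");im=arm.snapshot("side")
print("red",blobs(im,(0,180,110),(4,255,255),1,roi=(180,60,330,260)))
print("expected red inner face c",proj(c,np.array(arm.get_state()["tcp_pos"])+[3,8,0]))
w=cam("wrist");iw=arm.snapshot("wrist");print("brass",blobs(iw,(17,120,90),(28,255,255),2,roi=(180,100,340,330)))
a=cv2.cvtColor(im[150:260,200:320],cv2.COLOR_RGB2HSV)
# near-lower tube edge in side view: straight lines give tilt check
cv2.imwrite("pics/s8.png",im[:,:,::-1])
s=arm.get_state();print(s["time_s"],s["tcp_pos"],np.abs(s["qvel"]).max(),s["opening"],s["gripper_force"],s["wrist_force"],s["wrist_torque"])
E
```

```text
time_s: 13.68
tcp_pos: [495.1, -377.3, 241.9]
orientation: [[-0.93, 0.368, -0.001], [0.368, 0.93, 0.0], [0.001, 0.0, -1.0]]
wrist_force: [0.0, -0.0, -6.7]
opening: 27.4
gripper_force: 30.0
time_s: 14.52
tcp_pos: [495.4, -377.5, 242.3]
orientation: [[-0.93, 0.368, 0.0], [0.368, 0.93, -0.0], [-0.0, -0.0, -1.0]]
wrist_force: [0.4, -0.8, -6.9]
opening: 27.6
gripper_force: 30.0
red [([247, 135, 6, 4, 13], [249.4, 136.8])]
expected red inner face c [256.66558628 141.660855  ]
brass [([180, 100, 103, 144, 7922], [226.6, 158.0]), ([322, 306, 15, 24, 203], [329.1, 317.1])]
14.6167 [ 495.3811896  -377.52444184  242.3392299 ] 0.14588261642720793 27.747035655156647 29.99816983938217 [-0.68141411 -0.84849253 -6.44812571] [ 0.07801022 -0.14314217  0.04815837]
```

Lifted 130 mm, 6.7 N, latch opening unchanged. One numeric tilt check using the slots in the latch plate, seen before and after.

```bash
python3 - <<'E'
from h import *
o=load("w7.npz");im=arm.snapshot("wrist");w=cam("wrist");cv2.imwrite("pics/w8.png",im[:,:,::-1])
v=np.array([.368,.93,0])
for p in((263,143),(263,167)):
    X=onz(o,p,88.5)+[0,0,129.7]
    print("level pred (fixed/with latch shift)",proj(w,X).round(),proj(w,X-19*v).round(),"if tilt 0.1 sinks",proj(w,X-[0,0,7]).round())
m=cv2.inRange(cv2.cvtColor(im,cv2.COLOR_RGB2HSV),np.array((0,0,0)),np.array((180,130,45)))[:320,180:340]
N,L,S,C=cv2.connectedComponentsWithStats(m);print([(S[i].tolist(),(C[i]+[180,0]).round().tolist()) for i in range(1,N) if S[i,4]>60])
E
```

```text
level pred (fixed/with latch shift) [266. 159.] [231. 159.] if tilt 0.1 sinks [265. 157.]
level pred (fixed/with latch shift) [266. 193.] [232. 193.] if tilt 0.1 sinks [265. 190.]
[([21, 150, 29, 9, 223], [215.0, 154.0]), ([23, 184, 28, 8, 209], [217.0, 187.0]), ([32, 211, 31, 109, 1896], [231.0, 266.0]), ([109, 236, 16, 83, 616], [294.0, 277.0]), ([0, 286, 14, 34, 284], [185.0, 297.0]), ([143, 286, 17, 34, 388], [333.0, 299.0])]
```

```bash
python3 - <<'E'
from h import *
T=np.array(arm.get_state()["tcp_pos"]);O=T-52*np.array([0,0,1])-40*np.array([.93,-.368,0])
u=np.array([.93,-.368,0]);v=np.array([.368,.93,0]);z=np.array([0,0,1.])
for n in("side","scene"):
    c=cam(n);im=arm.snapshot(n);g=cv2.cvtColor(im,cv2.COLOR_RGB2GRAY);cv2.imwrite(f"pics/{n}9.png",im[:,:,::-1])
    for th in(-.2,-.1,0,.1,.2):
        uu=u*np.cos(th)-z*np.sin(th);zz=z*np.cos(th)+u*np.sin(th);q=O+40*u+52*z
        f=lambda a,b,h:proj(c,q+(a-40)*uu+b*v+(h-52)*zz)
        r=[]
        for b,h in((-16,16),(-16,-16),(16,16)):
            A,B=f(70,b,h),f(138,b,h);r+=[A.round().tolist(),B.round().tolist(),round(np.degrees(np.arctan2(*(B-A)[::-1])),1)]
        print(n,th,r)
    A=f(70,0,0);B=f(138,0,0);x0,y0=(np.minimum(A,B)-30).astype(int);x1,y1=(np.maximum(A,B)+30).astype(int)
    e=cv2.createLineSegmentDetector(0).detect(cv2.resize(g[y0:y1,x0:x1],None,fx=3,fy=3,interpolation=cv2.INTER_CUBIC))[0][:,0]/3+[x0,y0,x0,y0]
    for l in e:
        L=np.hypot(l[2]-l[0],l[3]-l[1]);an=(np.degrees(np.arctan2(l[3]-l[1],l[2]-l[0]))+90)%180-90
        if L>13 and abs(an)<50:print("   ",l.round().tolist(),round(an,1))
E
```

```text
side -0.2 [[276.0, 160.0], [309.0, 152.0], np.float64(-12.5), [278.0, 172.0], [311.0, 165.0], np.float64(-12.4), [274.0, 151.0], [306.0, 144.0], np.float64(-12.6)]
side -0.1 [[274.0, 161.0], [308.0, 157.0], np.float64(-7.7), [275.0, 174.0], [308.0, 170.0], np.float64(-7.8), [272.0, 153.0], [304.0, 148.0], np.float64(-7.7)]
side 0 [[273.0, 163.0], [306.0, 161.0], np.float64(-2.9), [272.0, 176.0], [304.0, 174.0], np.float64(-3.1), [271.0, 154.0], [303.0, 153.0], np.float64(-2.9)]
side 0.1 [[271.0, 164.0], [303.0, 165.0], np.float64(1.9), [269.0, 177.0], [301.0, 178.0], np.float64(1.6), [269.0, 155.0], [300.0, 157.0], np.float64(2.1)]
side 0.2 [[269.0, 165.0], [301.0, 169.0], np.float64(6.8), [265.0, 178.0], [297.0, 181.0], np.float64(6.5), [267.0, 157.0], [298.0, 160.0], np.float64(7.1)]
    [289.0, 152.0, 273.0, 153.0] -1.3
    [272.0, 137.0, 289.0, 151.0] 39.0
    [268.0, 162.0, 305.0, 160.0] -3.2
scene -0.2 [[285.0, 156.0], [311.0, 145.0], np.float64(-22.1), [287.0, 168.0], [313.0, 157.0], np.float64(-22.6), [278.0, 150.0], [304.0, 139.0], np.float64(-21.8)]
scene -0.1 [[284.0, 157.0], [310.0, 149.0], np.float64(-17.0), [284.0, 170.0], [310.0, 161.0], np.float64(-17.6), [277.0, 151.0], [303.0, 144.0], np.float64(-16.6)]
scene 0 [[282.0, 159.0], [309.0, 153.0], np.float64(-11.7), [282.0, 171.0], [308.0, 166.0], np.float64(-12.4), [276.0, 153.0], [302.0, 148.0], np.float64(-11.2)]
scene 0.1 [[281.0, 160.0], [307.0, 157.0], np.float64(-6.2), [279.0, 173.0], [305.0, 170.0], np.float64(-7.1), [274.0, 154.0], [300.0, 152.0], np.float64(-5.7)]
scene 0.2 [[279.0, 162.0], [305.0, 161.0], np.float64(-0.4), [276.0, 175.0], [301.0, 174.0], np.float64(-1.5), [273.0, 156.0], [298.0, 156.0], np.float64(0.1)]
    [292.0, 157.0, 305.0, 154.0] -11.6
    [268.0, 162.0, 283.0, 159.0] -11.7
```

Both views give the tube edge angles of a level tongue (side -3.2° against -2.9° expected, scene -11.6° against -11.7°). Handing in.

```bash
python3 -c "
from bench import arm
print(arm.job_done())"
```

```text
the job is handed in; nothing more can be done
None
```

The job is handed in, though the judge's verdict was not shown: the pin was seen in the yellow tray, and the tongue is held level and still about 13 cm above its seat with the latch squeezed home (27.7 mm over both grips).

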